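Bleed a sample canister through its vent valve

ROBOT

A 6-joint arm with a two-finger parallel gripper is mounted at the origin on a cart in front of the work surface, level with it; the furniture and walls round the work are solid. World frame = base frame: x ahead of the robot, y to its left, z up, the work surface at z = 0. Lengths are in m, angles in rad, forces in N, time in s.
With the tool pointing down it reaches from about 0.25 to 0.775 m from the base axis. Payload 8.9 kg.
Tool frame: the origin (TCP) lies at the very end of the fingers, on their centre line; the grasp point (between the pads) lies 19 mm behind it; z points along the fingers, y is the line along which they close (so a half turn about z gives the same grasp; the last joint's range is limited). The gripper opens to 85 mm and grips with 20 to 120 N. Pads are 22 mm wide; open, the fingers measure 114 mm over their backs; the gripper's body (76 mm by 85 mm) begins 54 mm behind the grasp point. The pads swing forward as they close: fully open they stand 13 mm farther back than shut.
Start: joints at [1.086, 0.291, -0.153, 1.127, 0, 1.431], TCP at [0.178, 0.494, 0.231] pointing down, gripper open.
Joint ranges: [-2.52, 2.52], [-0.91, 1.74], [-1.3, 1.37], [-1.96, 2.02], [-1.52, 1.47], [-3.14, 3.14]. Speed limits (rad/s): [2.22, 2.22, 2.79, 3.14, 3.14, 3.14].

INTERFACE

Orientations are given as a unit quaternion [w, x, y, z].
In Python, from station import bot, cams, workorder gives the robot as it stands. The module is installed in compiled form; this text tells all that it offers.
- The arm moves only by the tool drive_tool, never from a script. Its argument "increments" is a list that holds one entry, the list of rows, each a list of 7 numbers: the shift along the tool's x, y, z in a scale on which 1.0 is 1 m, then the turn, a rotation vector about the tool's x, y, z in normalised numbers (1 is 2 pi rad), then the closure, from 0 (fully open) to 1 (shut). In form: [[[x, y, z, rx, ry, rz, hand], ...]]. A call has 1 to 20 rows; each row is the pose to reach, as a shift and turn from the pose commanded when the call began, along the tool's axes at that moment; what a row does not reach only later rows make up. A row lasts 1/8 s, in which the tool goes at most 62.5 mm and 10.7 degrees, less where a joint would pass 70% of its speed; a pose out of reach is approached as far as the arm can. Shift and turn numbers lie between -1 and 1, and a call with a number outside is refused. A call with a gripper value outside its range is refused whole. The fingers move at their own pace and stop on an object; "grip_force" is the grip in N (left out, the last holds). Time passes only in rows, so rows that repeat a pose let the fingers close. It gives the time, the measured TCP pose, the force, the opening and the grip force at its end, in the units of the state.
- bot.get_obs(): the state, without advancing time (a new reading comes with each control period).
- cams.camera(name): name is "side" or "top" or "wrist"; returns a dict with "img" (420x560x3 uint8, red, green, blue), "fovy" (degrees; the focal length in pixels is half the picture's height over the tangent of half this angle, whatever the lens; pixels are square), "cx", "cy" (the principal point, pixels), "extrinsics" (4x4, takes a point from world to camera coordinates). Camera axes: x right, y down, z forward; pixel columns grow to the right and rows downward; lengths in m; the calibration is good to about 2 mm. The wrist camera is an equidistant fisheye: a pixel r from the principal point sees the ray r / f radians off the axis. A picture is of the moment at which its call begins. There is no depth.
- workorder.finish_job(): hands the job in; it is judged then, once.
The state is a dict: "t": time; "joint_pos": joint angles; "dq": joint speeds; "joint_torque": joint torques, N m; "eef_pos": TCP position; "ee_rot": TCP orientation; "contact_force": force on the tool from outside, world axes, zero at the start; "torque": the same for the moment, N m; "opening": finger opening in m; "gripper_force": force on a finger pad.
Only numpy, scipy, OpenCV 4.12 (cv2) and the standard library are available. Lean on these libraries where they do the work, as an engineer would, in place of code of your own. Each camera call takes 0.05 s, during which the arm holds its last target. There are 200 camera calls.

TASK

The sample canister is still under pressure and must be bled before it is opened. Unscrew the small knurled lock nut on its vent valve, anticlockwise, all the way up to the stop at the end of its thread, then gently press the freed valve pin down and keep it down until the dial gauge has fallen to zero, and let it spring up again. The valve is only held by a soft rubber grommet, so neither bend it over nor push or pull it hard, and leave the other things on the bench where they are.

Things in the scene. Friction and masses are not known exactly. Their poses are not given: they have to be found in the camera images.
- canister: squat round metal canister, 118 mm diameter, fixed to the bench; flat lid, its top 79 mm above the bench; three draw latches on the wall reach 62 mm from the axis. Origin: centre of its underside, z up. On the lid, in canister axes: vent valve (x -6, y -30 mm), dial gauge facing up (x 6, y 20), low hex plug (x 40, y -12, 7 mm high), capped relief valve (x -38, y 20, 15 mm thick, 13 high).
- valve_seat (a point): point on the lid's top on the vent valve's axis, where the valve comes out of a rubber grommet (19 mm diameter, 5 mm high). The valve stands upright: brass stem 8 mm thick, on it the lock nut, out of the nut the pin. Heights above this point, nut down: nut 26 to 34 mm, pin tip 43 mm; but the valve sits up to 5 mm deeper or higher in its grommet, differently each time; this point does not show it.
- lock_nut (a joint): turn of the lock nut (steel, knurled, 13 mm diameter, 8 mm high), rad: 0 = down on the stem, growing anticlockwise seen from above (unscrewing) to 4.8 at the stop at the end of its thread. Starts between 0 and 0.5. It climbs the pin 0.7 mm per rad, turns with a steady drag of 0.03 N m and stays where it is left.
- valve_pin (a joint): how far the valve pin (steel, 5 mm thick, round tip) is pressed into the stem, m: 0 = up, 0.0026 = at its stop. The nut goes down with it, so it can go in only as far as the nut has been raised. The first 1.5 mm take 3 to 3.6 N and do not open the valve; beyond, the valve opens and it takes 4.5 to 5.5 N down to the stop. Let go, it springs up.
- gauge (a joint): needle of the dial gauge, rad clockwise from the zero mark: 0 = no pressure, 4.7 = end of scale. Starts between 2 and 3.6. It falls only while the valve is open, taking 2 to 4 s to reach 0, and stays where it is when the pin comes up.
- gauge_face (a point): centre of the white dial of the gauge (41 mm diameter, its rim 14 mm above the lid). The zero mark lies midway between the canister's -x and +y directions; the scale runs clockwise seen from above.
- grommet_sink (a joint): how far the valve's stem has been pushed down into the lid from rest by giving of the rubber grommet, m (negative: pulled up). The grommet gives 1 mm for every 6 N and is damaged beyond 2.2 mm (13 N) either way.
- lean_x (a joint): lean of the stem about the canister's x axis in the soft grommet, rad, 0 = upright; pivot at valve_seat. More than 0.2 damages the grommet. The grommet gives 1 rad for 1.5 N m, so 1 mm sideways at the nut takes about 1.7 N.
- lean_y (a joint): lean of the stem about the canister's y axis, as lean_x.
- sample_puck: dark round sample puck, 30 mm diameter, 18 mm high, standing beside the canister; origin centre of its underside. Bystander.
- vial_0: glass vial with a screw cap, 18 mm diameter, 48 mm high, standing beside the canister; origin centre of its underside. Bystander.
- petri_b: clear round dish, 60 mm diameter, 15 mm high, beside the canister; origin centre of its underside. Bystander.
- loupe: black waisted eye loupe, 37 mm diameter, 33 mm high, to the left; origin centre of its underside. Bystander.
- tweezers_a: steel tweezers lying flat, 118 mm long, to the right; origin below their middle. Bystander.

How it is judged:
On the way, in this order (a step that is already met when the one before it is completed fails the run):
1. the lock nut is unscrewed to its upper stop, the gauge still showing pressure (value of joint lock_nut above 4.4 rad and value of joint gauge above 0.5 rad), for 0.1 s.
2. the pin is held down until the gauge has fallen to zero (value of joint gauge below 0.1 rad and value of joint valve_pin above 0.001 m), for 0.1 s.
At the end, for the whole second after the job is handed in: gauge within 0.1 rad of zero, pin sprung up again (pressed less than 0.5 mm), lock nut still unscrewed (over 4.2 of 4.8 rad) (value of joint gauge below 0.1 rad and value of joint valve_pin below 0.0005 m and value of joint lock_nut above 4.2 rad); the robot touches nothing.
It fails at once if the valve is bent over in its grommet (more than 0.2 rad) (value of joint any of lean_x, lean_y above 0.2 rad or value of joint any of lean_x, lean_y below -0.2 rad).
It fails at once if the valve is pushed into the lid with more than 13 N (more than 2.2 mm) or pulled out as far (value of joint grommet_sink above 0.0022 m or value of joint grommet_sink below -0.0022 m).
It fails at once if a bystander is moved by more than 15 mm (distance of any of sample_puck, vial_0, petri_b, loupe, tweezers_a from where it was at the start of the episode above 0.015 m).
It also fails if it takes over 72 s, if anything falls off the work surface, if the arm or the gripper's body presses on something with over 40 N, if the wrist force passes 120 N, or if a joint passes its speed limit or range.

## Working session

There is one attempt and no reset: what is moved stays moved. The work goes in short steps, Python scripts to look and compute and a tool call to move; the robot and the scene stay as the last step left them, time stands still between calls to the robot, and variables do not carry over. Pictures are saved under pics/ and viewed, at most 10 in all, crops included, and the job is handed in when it is done.

Besides the shell and the picture viewer there is one more tool, called after ">>>" as a command line: name --argument value ..., lists and objects as JSON in quotes. drive_tool: Moves the arm, as the interface text tells. Its arguments: {"type":"object","properties":{"increments":{"type":"array"},"grip_force":{"type":"number"}},"required":["increments"]}

```bash
mkdir -p pics; cat > h.py <<'E'
import numpy as np,cv2
from station import bot,cams,workorder
def cam(n):
    c=cams.camera(n);c['f']=c['img'].shape[0]/2/np.tan(np.radians(c['fovy'])/2);return c
def ray(c,u,v):
    x,y=u-c['cx'],v-c['cy'];f=c['f']
    if c.get('fish'):
        r=np.hypot(x,y);t=r/f;d=np.array([x/r*np.sin(t),y/r*np.sin(t),np.cos(t)])
    else: d=np.array([x/f,y/f,1.])
    E=np.array(c['extrinsics']);R=E[:3,:3];return -R.T@E[:3,3],R.T@d
def atz(c,u,v,z):
    o,d=ray(c,u,v);return o+d*(z-o[2])/d[2]
def proj(c,p):
    q=np.array(c['extrinsics'])@np.r_[p,1];q=q[:3]
    if c.get('fish'):
        t=np.arctan2(np.hypot(q[0],q[1]),q[2]);a=np.hypot(q[0],q[1]);return c['cx']+c['f']*t*q[0]/a,c['cy']+c['f']*t*q[1]/a
    return c['cx']+c['f']*q[0]/q[2],c['cy']+c['f']*q[1]/q[2]
E
python3 - <<'E'
from h import *
import pickle
print(bot.get_obs())
for n in('top','side','wrist'):
    c=cam(n);c['fish']=n=='wrist';pickle.dump(c,open(n+'.pkl','wb'));print(n,c['f'],c['cx'],c['cy'],np.round(c['extrinsics'],3).tolist())
    cv2.imwrite(f'pics/{n}0.png',c['img'][...,::-1])
E
```

```text
{'t': 0.0, 'joint_pos': array([ 1.08573422e+00,  2.91315479e-01, -1.54126254e-01,  1.12670126e+00,
        1.96908436e-05,  1.43152330e+00]), 'dq': array([ 0.000827  ,  0.00118193, -0.00066101,  0.00130303, -0.00172268,
       -0.00047958]), 'joint_torque': array([ 3.47929374e-03, -5.37133777e+01,  3.31375623e+01,  1.56992959e-02,
        6.33487289e-07,  7.06107002e-06]), 'eef_pos': array([0.17771243, 0.49353867, 0.23071405]), 'ee_rot': array([-2.16165354e-04,  1.72034420e-01,  9.85090709e-01, -6.37767979e-04]), 'contact_force': array([-0.02004265,  0.39740494,  0.20868501]), 'torque': array([ 0.02760053, -0.03605513, -0.02178532]), 'gripper_force': 0.0, 'opening': 0.0854614243253124}
top 440.9943625697155 277.4492770837843 198.6301582094387 [[-0.009, -1.0, -0.027, 0.003], [-0.997, 0.011, -0.071, 0.474], [0.071, 0.027, -0.997, 0.991], [0.0, 0.0, 0.0, 1.0]]
side 400.0262932817903 274.9131626788885 218.00727521723832 [[0.819, -0.573, -0.004, -0.4], [-0.299, -0.421, -0.856, 0.227], [0.489, 0.703, -0.516, 0.815], [0.0, 0.0, 0.0, 1.0]]
wrist 325.19226210127806 276.93622620405046 211.1176106986606 [[0.339, 0.941, -0.003, -0.524], [0.904, -0.325, 0.278, -0.036], [0.261, -0.097, -0.961, 0.38], [0.0, 0.0, 0.0, 1.0]]
```

View pics/top0.png

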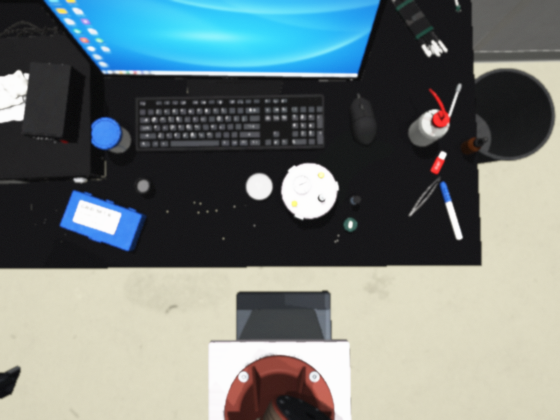

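View pics/side0.png

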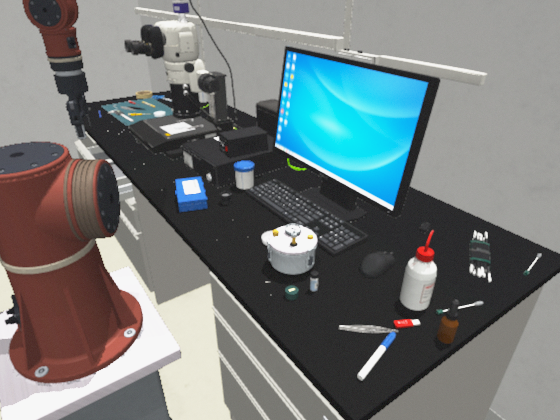

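The canister is at about (309,190) in the top view and (292,248) in the side view. The arm is out of the way on the left. I'll enlarge both.

```bash
python3 - <<'E'
import pickle,cv2,numpy as np
a=pickle.load(open('top.pkl','rb'))['img'][150:240,240:365];b=pickle.load(open('side.pkl','rb'))['img'][215:305,245:330]
a=cv2.resize(a,None,fx=6.2,fy=6.2,interpolation=cv2.INTER_CUBIC)[:558];
cv2.imwrite('pics/topc.png',a[...,::-1]);b=cv2.resize(b,None,fx=6.5,fy=6.5,interpolation=cv2.INTER_CUBIC);cv2.imwrite('pics/sidec.png',b[...,::-1])
E
```

```text
(no output)
```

View pics/topc.png

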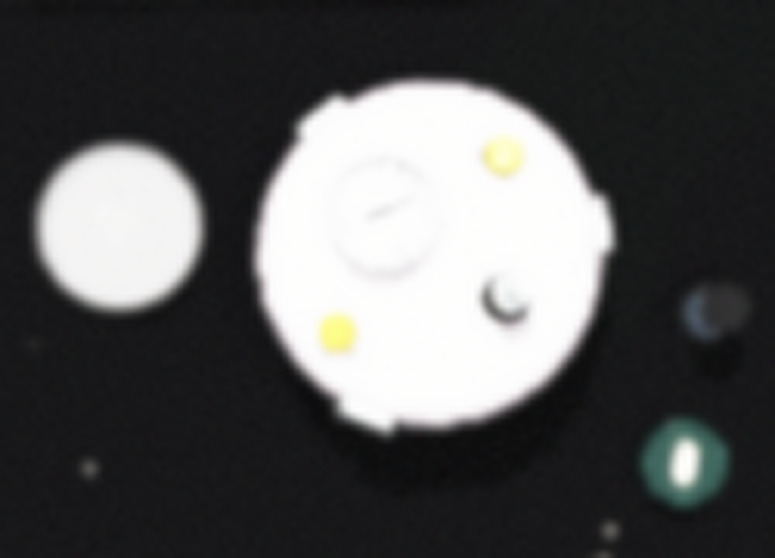

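View pics/sidec.png

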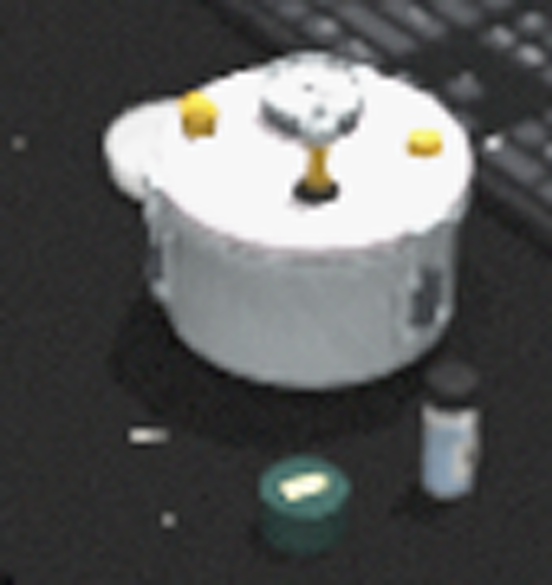

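The top crop shows the gauge at (383,218), the plug at (504,155), the relief valve at (337,334), and the grommet at about (502,300). In the side crop the grommet is at (316,190), the gauge at (313,90), the plug at (425,135), and the relief valve cap at (198,103). Next I'll fit the canister pose.

```bash
cat > fit.py <<'E'
from h import *
import pickle
from scipy.optimize import least_squares
t=pickle.load(open('top.pkl','rb'));s=pickle.load(open('side.pkl','rb'))
T=lambda u,v:(240+(u+.5)/6.2-.5,150+(v+.5)/6.2-.5);S=lambda u,v:(245+(u+.5)/6.5-.5,215+(v+.5)/6.5-.5)
obs=[(t,(.006,.020,.093),T(383,218)),(t,(.040,-.012,.086),T(504,155)),(t,(-.038,.020,.092),T(337,334)),(t,(0,0,.079),T(432,252)),
(s,(.006,.02,.092),S(313,88)),(s,(.04,-.012,.084),S(425,139)),(s,(-.006,-.03,.082),S(316,189)),(s,(-.038,.02,.0855),S(200,115))]
def W(p,q):c,n=np.cos(p[2]),np.sin(p[2]);return np.array([p[0]+c*q[0]-n*q[1],p[1]+n*q[0]+c*q[1],q[2]])
r=lambda p:np.concatenate([np.subtract(proj(c,W(p,q)),o) for c,q,o in obs])
R=least_squares(r,[.45,-.05,0],loss='soft_l1')
E
python3 - <<'E'
from fit import *
print(R.x,r(R.x).reshape(-1,2).round(1).tolist());print('valve',W(R.x,(-.006,-.03,.079)))
print([atz(t,*T(*a),z).round(3) for a,z in(((685,462),.018),((712,308),.048))])
from scipy.spatial.transform import Rotation as Ro
print(Ro.from_quat(np.roll(bot.get_obs()['ee_rot'],-1)).as_matrix().round(3))
E
```

```text
[ 0.48683709 -0.07251341 -0.36203584] [[0.7, -1.0], [0.7, -0.3], [1.0, -0.2], [0.5, -0.0], [-1.1, -0.9], [-0.9, -0.9], [-0.5, -1.0], [-1.2, -0.3]]
valve [ 0.47060066 -0.09844367  0.079     ]
[array([ 0.414, -0.165,  0.018]), array([ 0.468, -0.172,  0.048])]
[[-0.941  0.339 -0.   ]
 [ 0.339  0.941 -0.001]
 [ 0.    -0.001 -1.   ]]
```

Careful with the scale: turns go in shares of 2 pi rad. That gives: 155 degrees / 360 = 0.4306.

>>> drive_tool --increments '[[[-0.476, -0.458, 0.03, 0, 0, 0.4306, 0.6], [-0.476, -0.458, 0.03, 0, 0, 0.4306, 0.6], [-0.476, -0.458, 0.03, 0, 0, 0.4306, 0.6], [-0.476, -0.458, 0.03, 0, 0, 0.4306, 0.6], [-0.476, -0.458, 0.03, 0, 0, 0.4306, 0.6], [-0.476, -0.458, 0.03, 0, 0, 0.4306, 0.6], [-0.476, -0.458, 0.03, 0, 0, 0.4306, 0.6], [-0.476, -0.458, 0.03, 0, 0, 0.4306, 0.6], [-0.476, -0.458, 0.03, 0, 0, 0.4306, 0.6], [-0.476, -0.458, 0.03, 0, 0, 0.4306, 0.6], [-0.476, -0.458, 0.03, 0, 0, 0.4306, 0.6], [-0.476, -0.458, 0.03, 0, 0, 0.4306, 0.6], [-0.476, -0.458, 0.03, 0, 0, 0.4306, 0.6], [-0.476, -0.458, 0.03, 0, 0, 0.4306, 0.6], [-0.476, -0.458, 0.03, 0, 0, 0.4306, 0.6], [-0.476, -0.458, 0.03, 0, 0, 0.4306, 0.6], [-0.476, -0.458, 0.03, 0, 0, 0.4306, 0.6], [-0.476, -0.458, 0.03, 0, 0, 0.4306, 0.6], [-0.476, -0.458, 0.03, 0, 0, 0.4306, 0.6]]]' --grip_force 20

```text
t: 2.52
eef_pos: [0.4705, -0.0983, 0.2013]
ee_rot: [-0.0, 0.999, 0.046, -0.0]
contact_force: [0.0, -1.0, -0.6]
opening: 0.0338
gripper_force: 0.0
```

```bash
cat > look.py <<'E'
from h import *
import sys,pickle
from scipy.spatial.transform import Rotation as Ro
c=cam('wrist');c['fish']=True;pickle.dump(c,open(sys.argv[1]+'.pkl','wb'));cv2.imwrite(f'pics/{sys.argv[1]}.png',cv2.resize(c['img'],(800,600))[...,::-1])
o=bot.get_obs();print({k:np.round(v,4).tolist() for k,v in o.items()})
E_=np.array(c['extrinsics']);print('cam',-E_[:3,:3].T@E_[:3,3]);print(Ro.from_quat(np.roll(o['ee_rot'],-1)).as_matrix().round(4))
E
python3 look.py w1
```

```text
{'t': 2.575, 'joint_pos': [-0.3582, 0.2274, -0.3209, 1.0225, 0.0, 2.6925], 'dq': [-0.0019, 0.0008, 0.0015, 0.0004, 0.0002, 0.0025], 'joint_torque': [0.0012, -48.1043, 31.951, 0.0018, 0.0001, -0.011], 'eef_pos': [0.4705, -0.0983, 0.2013], 'ee_rot': [-0.0, 0.999, 0.0454, -0.0], 'contact_force': [-0.2479, -0.604, -0.3328], 'torque': [-0.0051, -0.0204, 0.0167], 'gripper_force': 0.0, 'opening': 0.0343}
cam [ 0.54105255 -0.09211089  0.34396285]
[[ 0.9959  0.0908 -0.    ]
 [ 0.0908 -0.9959  0.    ]
 [-0.     -0.     -1.    ]]
```

View pics/w1.png

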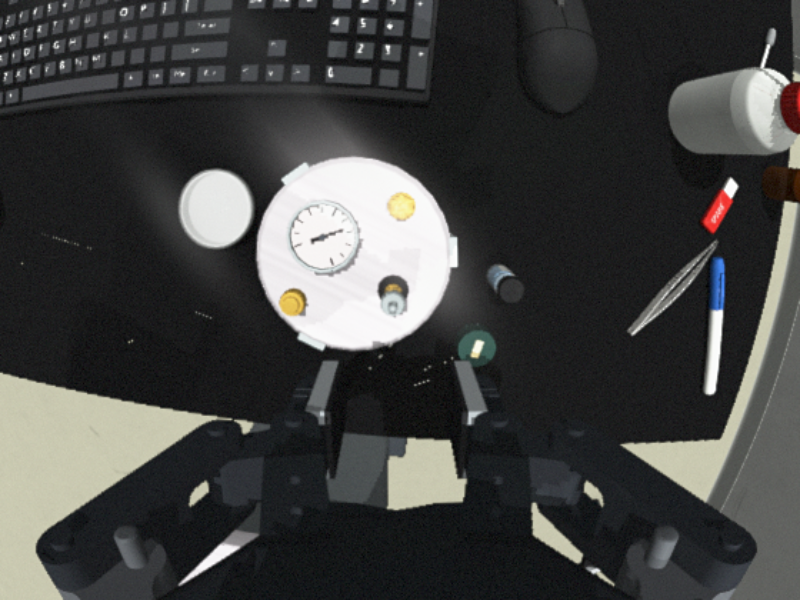

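The wrist view shows the gauge at (324,237), the plug at (402,207), the relief valve at (292,302) and the valve at (393,295), with the needle well off zero. I'll enlarge the valve.

```bash
python3 - <<'E'
import pickle,cv2
a=pickle.load(open('w1.pkl','rb'))['img'][190:270,215:330]
cv2.imwrite('pics/w1c.png',cv2.resize(a,None,fx=6.9,fy=6.9,interpolation=cv2.INTER_CUBIC)[...,::-1])
E
```

```text
(no output)
```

View pics/w1c.png

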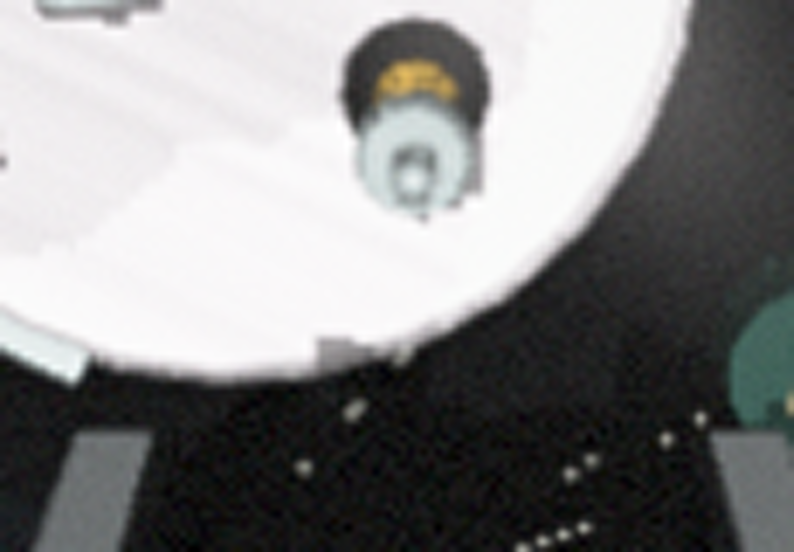

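The crop shows the grommet centred at (415,89), the nut's top at (414,159), and the pin tip at (414,180).

```bash
python3 - <<'E'
import fit
from fit import *
w=pickle.load(open('w1.pkl','rb'))
V=lambda u,v:(215+(u+.5)/6.9-.5,190+(v+.5)/6.9-.5);F=lambda u,v:((u+.5)*.7-.5,(v+.5)*.7-.5)
fit.obs[:]=[(w,(.006,.02,.091),F(324,237)),(w,(.04,-.012,.086),F(402,206)),(w,(-.038,.02,.092),F(292,301)),(w,(-.006,-.03,.084),V(415.5,89)),(w,(0,0,.079),F(354,253))]
R=least_squares(r,R.x,loss='soft_l1');print(R.x,r(R.x).reshape(-1,2).round(1).tolist());print('valve',W(R.x,(-.006,-.03,.079)))
g=atz(w,*V(415.5,89),.084);print('grommet',g)
for n,p in(('nut',(414,159)),('pin',(414,180))):
    for z in np.arange(.105,.13,.005):print(n,z.round(3),atz(w,*V(*p),z).round(4))
# fingertip check: tips in image vs proj of tcp +-17mm
print([proj(w,np.array([.4705,-.0983,.2013])+s*.017*np.array([.0908,-.9959,0])) for s in(-1,1)])
E
```

```text
[ 0.49011884 -0.07208527 -0.39136587] [[-0.2, -2.2], [1.1, -0.8], [-0.7, 0.8], [0.8, 0.2], [-0.8, 1.8]]
valve [ 0.47312897 -0.09752823  0.079     ]
grommet [ 0.47322162 -0.09685254  0.084     ]
nut 0.105 [ 0.4707 -0.097   0.105 ]
nut 0.11 [ 0.4722 -0.0969  0.11  ]
nut 0.115 [ 0.4736 -0.0968  0.115 ]
nut 0.12 [ 0.4751 -0.0967  0.12  ]
nut 0.125 [ 0.4766 -0.0966  0.125 ]
nut 0.13 [ 0.478  -0.0965  0.13  ]
pin 0.105 [ 0.4683 -0.0972  0.105 ]
pin 0.11 [ 0.4698 -0.0971  0.11  ]
pin 0.115 [ 0.4713 -0.097   0.115 ]
pin 0.12 [ 0.4728 -0.0969  0.12  ]
pin 0.125 [ 0.4743 -0.0968  0.125 ]
pin 0.13 [ 0.4759 -0.0967  0.13  ]
[(np.float64(241.31652272918527), np.float64(268.93655055766953)), (np.float64(310.84164650051), np.float64(268.9041153051025))]
```

>>> drive_tool --increments '[[[0.002, -0.001, 0.03, 0, 0, 0, 0.6], [0.002, -0.001, 0.06, 0, 0, 0, 0.6], [0.002, -0.001, 0.085, 0, 0, 0, 0.6], [0.002, -0.001, 0.105, 0, 0, 0, 0.6], [0.002, -0.001, 0.105, 0, 0, 0, 0.6], [0.002, -0.001, 0.105, 0, 0, 0, 0.6]]]'

```text
t: 3.32
eef_pos: [0.4729, -0.0973, 0.097]
ee_rot: [0.0, 0.999, 0.045, 0.0]
contact_force: [0.0, 0.6, 0.4]
opening: 0.0339
gripper_force: 0.0
```

```bash
python3 look.py w2; python3 - <<'E'
import pickle,cv2
a=pickle.load(open('w2.pkl','rb'))['img'][180:300,200:360]
cv2.imwrite('pics/w2c.png',cv2.resize(a,None,fx=5,fy=5,interpolation=cv2.INTER_CUBIC)[...,::-1])
E
```

```text
{'t': 3.375, 'joint_pos': [-0.3545, 0.3361, -0.4759, 0.7575, 0.0, 2.6965], 'dq': [-0.0005, -0.0046, 0.0002, -0.0044, -0.0003, 0.0024], 'joint_torque': [-0.0059, -50.3787, 27.0076, 0.0259, -0.0003, -0.0021], 'eef_pos': [0.4731, -0.0973, 0.0972], 'ee_rot': [0.0003, 0.999, 0.0453, 0.0006], 'contact_force': [1.0094, -0.5913, 0.7011], 'torque': [0.0065, 0.0066, -0.0521], 'gripper_force': 0.0, 'opening': 0.0342}
cam [ 0.54330273 -0.09109586  0.23972853]
[[ 9.959e-01  9.050e-02  1.300e-03]
 [ 9.050e-02 -9.959e-01 -5.000e-04]
 [ 1.200e-03  6.000e-04 -1.000e+00]]
```

View pics/w2c.png

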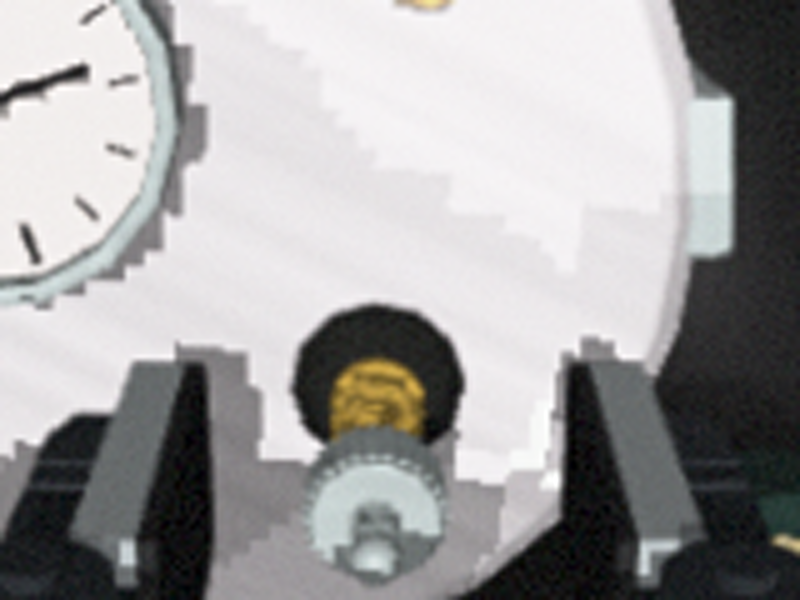

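The nut is centred at x=376 in the crop and the pads at about x=386, so it sits about 1 mm toward the left finger. The nut is between the pads.

```bash
python3 - <<'E'
from h import *
import pickle
w=pickle.load(open('w2.pkl','rb'));V=lambda u,v:(200+(u+.5)/5-.5,180+(v+.5)/5-.5)
print(atz(w,*V(378,389),.084))
for z in(.108,.111,.114,.117):print('nut',z,atz(w,*V(376,508),z).round(4))
for z in(.116,.119,.122,.125):print('pin',z,atz(w,*V(375,555),z).round(4))
# pad outline: +x side corners at tool (+.011,+-.017, -h)
R=np.array([[.9959,.0905,0],[.0905,-.9959,0],[0,0,-1]]);p=np.array([.4731,-.0973,.0972])
for h in(0,.01,.02,.03):
  for s in(-1,1):
    u,v=proj(w,p+R@[.011,s*.0171,-h]);print(h,s,round((u-199.5)*5),round((v-179.5)*5))
print((np.array(proj(w,p))-[199.5,179.5])*5)
E
```

```text
[ 0.47324451 -0.09678994  0.084     ]
nut 0.108 [ 0.472  -0.0968  0.108 ]
nut 0.111 [ 0.4737 -0.0967  0.111 ]
nut 0.114 [ 0.4753 -0.0965  0.114 ]
nut 0.117 [ 0.4769 -0.0964  0.117 ]
pin 0.116 [ 0.4717 -0.0968  0.116 ]
pin 0.119 [ 0.4734 -0.0966  0.119 ]
pin 0.122 [ 0.4752 -0.0965  0.122 ]
pin 0.125 [ 0.4769 -0.0964  0.125 ]
0 -1 203 342
0 1 563 342
0.01 -1 192 385
0.01 1 574 385
0.02 -1 179 434
0.02 1 587 433
0.03 -1 164 489
0.03 1 601 489
[383.15285747 446.81037355]
```

>>> drive_tool --increments '[[[0, -0.0007, 0.002, 0, 0, 0, 0.6], [0, -0.0007, 0.002, 0, 0, 0, 0.65], [0, -0.0007, 0.002, 0, 0, 0, 0.7], [0, -0.0007, 0.002, 0, 0, 0, 0.75], [0, -0.0007, 0.002, 0, 0, 0, 0.8], [0, -0.0007, 0.002, 0, 0, 0, 0.85], [0, -0.0007, 0.002, 0, 0, 0, 0.9], [0, -0.0007, 0.002, 0, 0, 0, 0.95], [0, -0.0007, 0.002, 0, 0, 0, 0.95], [0, -0.0007, 0.002, 0, 0, 0, 0.95]]]' --grip_force 25

```text
t: 4.62
eef_pos: [0.4724, -0.0964, 0.0943]
ee_rot: [0.0, 0.999, 0.045, 0.0]
contact_force: [0.3, 0.3, 0.4]
opening: 0.0107
gripper_force: 24.3
```

```bash
cat > st.py <<'E'
from station import bot
import numpy as np
o=bot.get_obs()
print({k:np.round(o[k],4).tolist() for k in('t','joint_pos','eef_pos','ee_rot','contact_force','torque','opening','gripper_force')})
E
python3 st.py
```

```text
{'t': 4.625, 'joint_pos': [-0.3532, 0.3393, -0.4803, 0.7512, 0.0, 2.6979], 'eef_pos': [0.4724, -0.0964, 0.0943], 'ee_rot': [0.0, 0.999, 0.0453, 0.0], 'contact_force': [0.2824, 0.3067, 0.4336], 'torque': [0.0444, -0.0105, 0.0061], 'opening': 0.0107, 'gripper_force': 24.3278}
```

In the tool's units: -60 degrees / 360 = -0.1667.

>>> drive_tool --increments '[[[0, 0, -0.0001, 0, 0, -0.025, 0.95], [0, 0, -0.0002, 0, 0, -0.05, 0.95], [0, 0, -0.0003, 0, 0, -0.075, 0.95], [0, 0, -0.0004, 0, 0, -0.1, 0.95], [0, 0, -0.0005, 0, 0, -0.125, 0.95], [0, 0, -0.0006, 0, 0, -0.15, 0.95], [0, 0, -0.0007, 0, 0, -0.1667, 0.95]]]'

```text
t: 5.5
eef_pos: [0.4722, -0.0963, 0.0949]
ee_rot: [-0.0, 0.841, 0.54, -0.0]
contact_force: [-0.3, 1.1, 1.4]
opening: 0.0105
gripper_force: 24.4
```

```bash
python3 st.py;python3 look.py w3; python3 - <<'E'
import pickle,cv2
a=pickle.load(open('w3.pkl','rb'))['img'][170:300,190:360]
cv2.imwrite('pics/w3c.png',cv2.resize(a,None,fx=4.6,fy=4.6,interpolation=cv2.INTER_CUBIC)[...,::-1])
E
```

```text
{'t': 5.5, 'joint_pos': [-0.3531, 0.3384, -0.4796, 0.7532, 0.0002, 1.6465], 'eef_pos': [0.4722, -0.0963, 0.0949], 'ee_rot': [-0.0003, 0.8414, 0.5404, -0.0], 'contact_force': [-0.2872, 1.1099, 1.3553], 'torque': [0.1888, 0.138, -0.0132], 'opening': 0.0105, 'gripper_force': 24.3612}
{'t': 5.55, 'joint_pos': [-0.3531, 0.3384, -0.4796, 0.7533, 0.0002, 1.6423], 'dq': [-0.0016, -0.0008, 0.0009, -0.0015, -0.0011, 0.1729], 'joint_torque': [-0.3742, -50.9478, 27.6936, -0.3968, -0.2179, 0.7984], 'eef_pos': [0.4722, -0.0962, 0.095], 'ee_rot': [-0.0002, 0.8402, 0.5422, -0.0], 'contact_force': [-1.1594, 0.5593, 0.8549], 'torque': [0.2051, 0.0976, -0.0467], 'gripper_force': 24.3561, 'opening': 0.0107}
cam [ 0.50177263 -0.03231061  0.23761894]
[[ 4.119e-01  9.112e-01 -3.000e-04]
 [ 9.112e-01 -4.119e-01  4.000e-04]
 [ 2.000e-04 -5.000e-04 -1.000e+00]]
```

View pics/w3c.png

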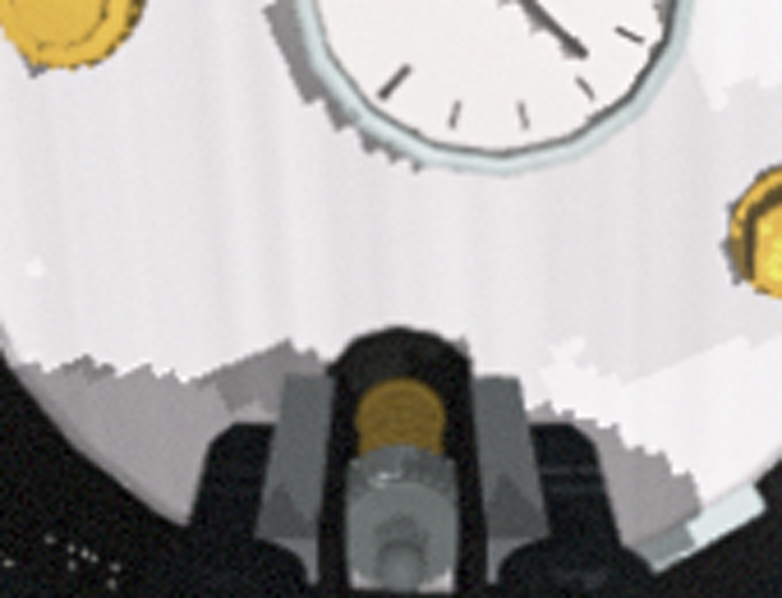

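The wrist view shows the nut held between the pads at about crop (400,510), with the stem upright. I'll keep turning.

In the tool's units: -120 degrees / 360 = -0.3333.

>>> drive_tool --increments '[[[0, 0, -0.0001, 0, 0, -0.0278, 0.95], [0, 0, -0.0002, 0, 0, -0.0556, 0.95], [0, 0, -0.0004, 0, 0, -0.0833, 0.95], [0, 0, -0.0005, 0, 0, -0.1111, 0.95], [0, 0, -0.0006, 0, 0, -0.1389, 0.95], [0, 0, -0.0007, 0, 0, -0.1667, 0.95], [0, 0, -0.0009, 0, 0, -0.1944, 0.95], [0, 0, -0.001, 0, 0, -0.2222, 0.95], [0, 0, -0.0011, 0, 0, -0.25, 0.95], [0, 0, -0.0012, 0, 0, -0.2778, 0.95], [0, 0, -0.0013, 0, 0, -0.3056, 0.95], [0, 0, -0.0015, 0, 0, -0.3333, 0.95], [0, 0, -0.0015, 0, 0, -0.3333, 0.95]]]'

```text
t: 7.18
eef_pos: [0.4721, -0.0964, 0.0964]
ee_rot: [-0.0, -0.044, 0.999, 0.0]
contact_force: [-1.3, 0.1, 0.7]
opening: 0.0108
gripper_force: 24.4
```

```bash
python3 st.py
```

```text
{'t': 7.175, 'joint_pos': [-0.3532, 0.3365, -0.4777, 0.7571, -0.0002, -0.4412], 'eef_pos': [0.4721, -0.0964, 0.0964], 'ee_rot': [-0.0003, -0.044, 0.999, 0.0], 'contact_force': [-1.2545, 0.0744, 0.734], 'torque': [0.0214, 0.2868, 0.0212], 'opening': 0.0108, 'gripper_force': 24.3864}
```

In the tool's units: -60 degrees / 360 = -0.1667.

>>> drive_tool --increments '[[[0, 0, -0.0001, 0, 0, -0.0278, 0.95], [0, 0, -0.0002, 0, 0, -0.0556, 0.95], [0, 0, -0.0004, 0, 0, -0.0833, 0.95], [0, 0, -0.0005, 0, 0, -0.1111, 0.95], [0, 0, -0.0006, 0, 0, -0.1389, 0.95], [0, 0, -0.0007, 0, 0, -0.1667, 0.95]]]'

```text
t: 7.92
eef_pos: [0.4721, -0.0965, 0.0971]
ee_rot: [-0.0, -0.539, 0.843, 0.0]
contact_force: [-1.4, -0.3, 0.5]
opening: 0.011
gripper_force: 24.4
```

```bash
python3 st.py
```

```text
{'t': 7.925, 'joint_pos': [-0.3533, 0.3356, -0.4768, 0.7588, -0.0004, -1.4907], 'eef_pos': [0.4721, -0.0965, 0.0971], 'ee_rot': [-0.0003, -0.5386, 0.8426, 0.0001], 'contact_force': [-1.4097, -0.2963, 0.5108], 'torque': [-0.0317, 0.3471, 0.0164], 'opening': 0.011, 'gripper_force': 24.4073}
```

In the tool's units: -28 degrees / 360 = -0.0778.

>>> drive_tool --increments '[[[0, 0, -0.0001, 0, 0, -0.0222, 0.95], [0, 0, -0.0002, 0, 0, -0.0444, 0.95], [0, 0, -0.0003, 0, 0, -0.0667, 0.95], [0, 0, -0.0003, 0, 0, -0.0778, 0.95]]]'

```text
t: 8.43
eef_pos: [0.4725, -0.0967, 0.0975]
ee_rot: [0.0, 0.726, -0.688, 0.0]
contact_force: [-0.3, -1.7, 0.1]
opening: 0.0108
gripper_force: 24.4
```

```bash
python3 st.py
```

```text
{'t': 8.425, 'joint_pos': [-0.3533, 0.3353, -0.4761, 0.759, -0.0003, -1.977], 'eef_pos': [0.4725, -0.0967, 0.0975], 'ee_rot': [0.0, 0.7256, -0.6882, 0.0002], 'contact_force': [-0.3051, -1.7008, 0.1409], 'torque': [-0.1628, 0.051, -0.0359], 'opening': 0.0108, 'gripper_force': 24.3715}
```

In the tool's units: -20 degrees / 360 = -0.0556.

>>> drive_tool --increments '[[[0, 0, -0.0001, 0, 0, -0.0222, 0.95], [0, 0, -0.0001, 0, 0, -0.0444, 0.95], [0, 0, -0.0001, 0, 0, -0.0556, 0.95]]]'

```text
t: 8.8
eef_pos: [0.4722, -0.0965, 0.0975]
ee_rot: [0.0, 0.834, -0.552, -0.0]
contact_force: [-0.6, -1.8, -1.0]
opening: 0.0106
gripper_force: 24.4
```

```bash
python3 st.py; python3 look.py w4; python3 - <<'E'
import pickle,cv2
a=pickle.load(open('w4.pkl','rb'))['img'][170:300,190:360]
cv2.imwrite('pics/w4c.png',cv2.resize(a,None,fx=4.6,fy=4.6,interpolation=cv2.INTER_CUBIC)[...,::-1])
E
```

```text
{'t': 8.8, 'joint_pos': [-0.3533, 0.3352, -0.4763, 0.7596, -0.0004, -2.3261], 'eef_pos': [0.4722, -0.0965, 0.0975], 'ee_rot': [0.0002, 0.834, -0.5517, -0.0001], 'contact_force': [-0.6457, -1.7531, -1.0471], 'torque': [-0.1695, 0.2704, 0.0584], 'opening': 0.0106, 'gripper_force': 24.3686}
{'t': 8.85, 'joint_pos': [-0.3533, 0.3352, -0.4763, 0.7597, -0.0004, -2.3288], 'dq': [0.0003, 0.0001, 0.0006, -0.0007, -0.0004, 0.1052], 'joint_torque': [0.389, -51.2712, 28.0847, -0.3907, 0.3231, 0.3812], 'eef_pos': [0.4721, -0.0965, 0.0975], 'ee_rot': [0.0002, 0.8348, -0.5505, -0.0001], 'contact_force': [-1.2953, -0.0044, -0.2934], 'torque': [-0.1349, 0.2604, 0.0181], 'gripper_force': 24.3712, 'opening': 0.0108}
cam [ 0.50005419 -0.1617398   0.2401622 ]
[[ 3.938e-01 -9.192e-01 -5.000e-04]
 [-9.192e-01 -3.938e-01 -2.000e-04]
 [ 0.000e+00  5.000e-04 -1.000e+00]]
```

View pics/w4c.png

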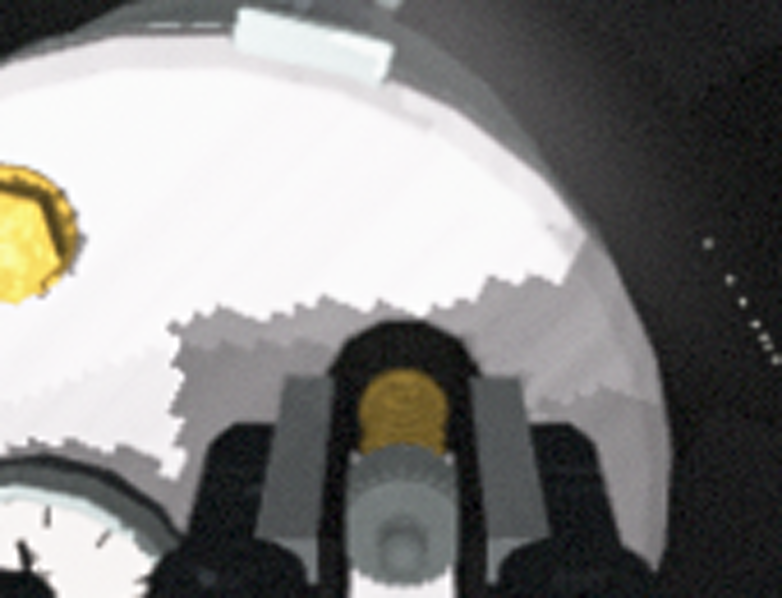

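The pin now stands visibly less far out of the nut: its tip is at row 540 against 560 before, so the nut has climbed. I'll turn a little more to be sure it's at the stop.

In the tool's units: -28 degrees / 360 = -0.0778.

>>> drive_tool --increments '[[[0, 0, 0, 0, 0, -0.0222, 0.95], [0, 0, 0, 0, 0, -0.0444, 0.95], [0, 0, 0, 0, 0, -0.0667, 0.95], [0, 0, 0, 0, 0, -0.0778, 0.95]]]'

```text
t: 9.35
eef_pos: [0.4726, -0.0964, 0.0976]
ee_rot: [-0.0, 0.943, -0.334, 0.0]
contact_force: [1.1, 0.5, 0.5]
opening: 0.0105
gripper_force: 24.4
```

```bash
python3 st.py
```

```text
{'t': 9.35, 'joint_pos': [-0.3532, 0.3351, -0.4759, 0.7593, 0.0002, -2.8146], 'eef_pos': [0.4726, -0.0964, 0.0976], 'ee_rot': [-0.0001, 0.9427, -0.3336, 0.0002], 'contact_force': [1.0853, 0.4851, 0.4942], 'torque': [0.1024, -0.0576, -0.0353], 'opening': 0.0105, 'gripper_force': 24.378}
```

>>> drive_tool --increments '[[[0, 0, 0, 0, 0, 0, 0.95], [0, 0, 0, 0, 0, 0, 0.9], [0, 0, 0, 0, 0, 0, 0.8], [0, 0, 0, 0, 0, 0, 0.7], [0, 0, 0, 0, 0, 0, 0.6], [0, 0, 0, 0, 0, 0, 0.6], [0, 0, 0, 0, 0, 0, 0.6]]]'

```text
t: 10.22
eef_pos: [0.4724, -0.0964, 0.0976]
ee_rot: [0.0, 0.943, -0.332, -0.0]
contact_force: [-1.0, -0.0, 0.4]
opening: 0.0346
gripper_force: 0.0
```

```bash
python3 st.py;python3 look.py w5; python3 - <<'E'
import pickle,cv2
a=pickle.load(open('w5.pkl','rb'))['img'][180:300,200:360]
cv2.imwrite('pics/w5c.png',cv2.resize(a,None,fx=5,fy=5,interpolation=cv2.INTER_CUBIC)[...,::-1])
E
```

```text
{'t': 10.225, 'joint_pos': [-0.3531, 0.3351, -0.4761, 0.7596, -0.0, -2.8172], 'eef_pos': [0.4724, -0.0964, 0.0976], 'ee_rot': [0.0, 0.9432, -0.3323, -0.0], 'contact_force': [-1.0108, -0.0186, 0.406], 'torque': [0.0066, -0.0076, -0.0215], 'opening': 0.0346, 'gripper_force': 0.0}
{'t': 10.275, 'joint_pos': [-0.3532, 0.3351, -0.4761, 0.7596, 0.0, -2.8173], 'dq': [-0.0004, 0.0005, -0.0003, -0.0005, -0.0001, -0.0012], 'joint_torque': [0.0005, -50.9689, 27.4056, 0.0017, -0.0002, 0.0025], 'eef_pos': [0.4724, -0.0964, 0.0976], 'ee_rot': [-0.0, 0.9432, -0.3323, 0.0], 'contact_force': [-0.6611, 0.5896, 0.1924], 'torque': [-0.0096, -0.0165, -0.0158], 'gripper_force': 0.0, 'opening': 0.034}
cam [ 0.5275854  -0.1409508   0.24026966]
[[ 0.7791 -0.6269  0.    ]
 [-0.6269 -0.7791  0.    ]
 [ 0.     -0.     -1.    ]]
```

View pics/w5c.png

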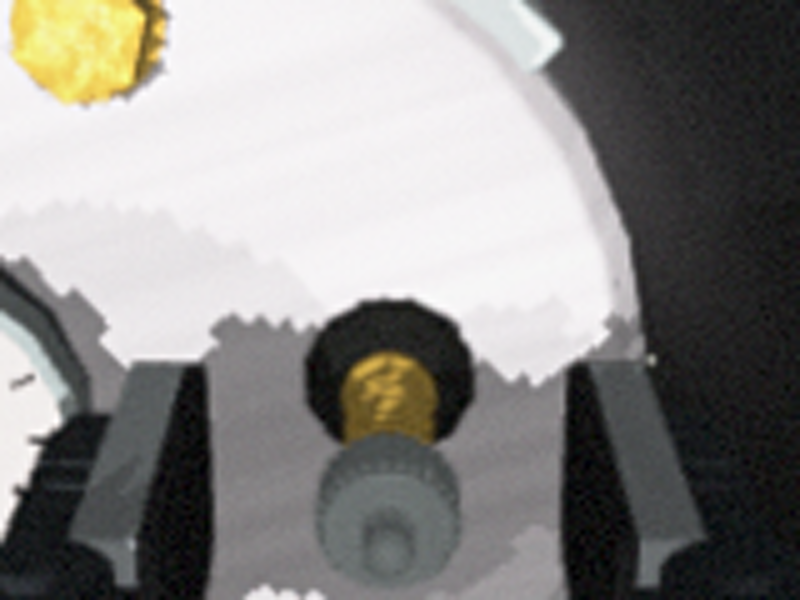

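The nut's top is at (388,515) and the pin tip at (389,540). The pin stands out by about 25 px where it was 47 before, so the nut is up. The valve is still upright and centred.

```bash
python3 - <<'E'
from h import *
import pickle
w=pickle.load(open('w5.pkl','rb'));V=lambda u,v:(200+(u+.5)/5-.5,180+(v+.5)/5-.5)
R=np.array([[.7791,-.6269,0],[-.6269,-.7791,0],[0,0,-1]]);p=np.array([.4724,-.0964,.0976])
print('grom',atz(w,*V(390,383),.084),R.T@(atz(w,*V(390,383),.084)-p))
for n,q,zz in(('nut',(388,515),(.111,.114,.117)),('pin',(389,541),(.116,.119,.122))):
  for z in zz:print(n,z,(R.T@(atz(w,*V(*q),z)-p)).round(4))
E
```

```text
grom [ 0.47289465 -0.09762796  0.084     ] [0.00115519 0.0006466  0.0136    ]
nut 0.111 [ 0.0001  0.0004 -0.0134]
nut 0.114 [ 0.0018  0.0004 -0.0164]
nut 0.117 [ 0.0034  0.0004 -0.0194]
pin 0.116 [ 0.0003  0.0005 -0.0184]
pin 0.119 [ 0.002   0.0004 -0.0214]
pin 0.122 [ 0.0037  0.0004 -0.0244]
```

>>> drive_tool --increments '[[[0, 0, -0.02, 0, 0, 0, 0.6], [0, 0, -0.04, 0, 0, 0, 0.6], [0.001, 0.0004, -0.04, 0, 0, 0, 0.8], [0.001, 0.0004, -0.04, 0, 0, 0, 1], [0.001, 0.0004, -0.04, 0, 0, 0, 1], [0.001, 0.0004, -0.036, 0, 0, 0, 1], [0.001, 0.0004, -0.032, 0, 0, 0, 1], [0.001, 0.0004, -0.029, 0, 0, 0, 1], [0.001, 0.0004, -0.026, 0, 0, 0, 1], [0.001, 0.0004, -0.026, 0, 0, 0, 1]]]'

```text
t: 11.52
eef_pos: [0.4728, -0.0974, 0.1234]
ee_rot: [0.0, 0.943, -0.332, -0.0]
contact_force: [-0.3, -0.7, 0.8]
opening: 0.0
gripper_force: 0.0
```

```bash
python3 st.py
```

```text
{'t': 11.525, 'joint_pos': [-0.3547, 0.3054, -0.4394, 0.8263, -0.0, -2.8188], 'eef_pos': [0.4728, -0.0974, 0.1234], 'ee_rot': [0.0, 0.9432, -0.3323, -0.0002], 'contact_force': [-0.2783, -0.6586, 0.8062], 'torque': [0.0303, 0.0266, -0.0095], 'opening': 0.0, 'gripper_force': 0.0}
```

>>> drive_tool --increments '[[[0, 0, 0.001, 0, 0, 0, 1], [0, 0, 0.002, 0, 0, 0, 1], [0, 0, 0.002, 0, 0, 0, 1]]]'

```text
t: 11.9
eef_pos: [0.4729, -0.0974, 0.1216]
ee_rot: [0.0, 0.943, -0.332, 0.0]
contact_force: [-1.0, -0.2, 0.2]
opening: -0.0001
gripper_force: 0.0
```

>>> drive_tool --increments '[[[0, 0, 0.001, 0, 0, 0, 1], [0, 0, 0.001, 0, 0, 0, 1]]]'

```text
t: 12.15
eef_pos: [0.4729, -0.0974, 0.1206]
ee_rot: [0.0, 0.943, -0.332, -0.0]
contact_force: [-0.7, -0.2, -0.3]
opening: 0.0001
gripper_force: 0.0
```

>>> drive_tool --increments '[[[0, 0, 0.001, 0, 0, 0, 1], [0, 0, 0.001, 0, 0, 0, 1]]]'

```text
t: 12.4
eef_pos: [0.4728, -0.0973, 0.1195]
ee_rot: [-0.0, 0.943, -0.332, -0.0]
contact_force: [0.6, 0.5, -0.8]
opening: 0.0001
gripper_force: 0.0
```

>>> drive_tool --increments '[[[0, 0, 0.0007, 0, 0, 0, 1], [0, 0, 0.0007, 0, 0, 0, 1]]]'

```text
t: 12.65
eef_pos: [0.473, -0.0974, 0.119]
ee_rot: [0.0, 0.943, -0.332, 0.0]
contact_force: [-0.1, 0.7, 1.3]
opening: 0.0002
gripper_force: 0.9
```

>>> drive_tool --increments '[[[0, 0, 0.0007, 0, 0, 0, 1], [0, 0, 0.0007, 0, 0, 0, 1]]]'

```text
t: 12.9
eef_pos: [0.473, -0.0975, 0.1183]
ee_rot: [0.0, 0.943, -0.332, 0.0]
contact_force: [-0.3, -0.0, 2.4]
opening: 0.0002
gripper_force: 1.4
```

>>> drive_tool --increments '[[[0, 0, 0.0007, 0, 0, 0, 1], [0, 0, 0.0007, 0, 0, 0, 1]]]'

```text
t: 13.15
eef_pos: [0.4729, -0.0974, 0.1175]
ee_rot: [0.0, 0.943, -0.332, 0.0]
contact_force: [-0.5, 0.5, 4.2]
opening: 0.0003
gripper_force: 1.5
```

>>> drive_tool --increments '[[[0, 0, 0.0004, 0, 0, 0, 1], [0, 0, 0.0008, 0, 0, 0, 1], [0, 0, 0.0008, 0, 0, 0, 1]]]'

```text
t: 13.52
eef_pos: [0.473, -0.0974, 0.1167]
ee_rot: [-0.0, 0.943, -0.332, 0.0]
contact_force: [-0.0, -0.1, 3.3]
opening: 0.0001
gripper_force: 2.0
```

>>> drive_tool --increments '[[[0, 0, 0.0005, 0, 0, 0, 1], [0, 0, 0.0005, 0, 0, 0, 1], [0, 0, 0.0005, 0, 0, 0, 1]]]'

```text
t: 13.9
eef_pos: [0.473, -0.0974, 0.1163]
ee_rot: [-0.0, 0.943, -0.332, 0.0]
contact_force: [0.5, -0.2, 4.4]
opening: 0.0002
gripper_force: 2.3
```

```bash
python3 st.py;python3 look.py w6 | tail -5
```

```text
{'t': 13.9, 'joint_pos': [-0.3546, 0.3136, -0.4494, 0.8077, 0.0, -2.8188], 'eef_pos': [0.473, -0.0974, 0.1163], 'ee_rot': [-0.0, 0.9432, -0.3323, 0.0001], 'contact_force': [0.4539, -0.2119, 4.3657], 'torque': [-0.0031, 0.0412, -0.0155], 'opening': 0.0002, 'gripper_force': 2.315}
{'t': 13.95, 'joint_pos': [-0.3546, 0.3136, -0.4494, 0.8076, -0.0, -2.8188], 'dq': [-0.0001, -0.0004, 0.0009, -0.0005, 0.0005, 0.0002], 'joint_torque': [0.0337, -48.2994, 26.9138, 0.0018, 0.0188, 0.0001], 'eef_pos': [0.473, -0.0974, 0.1163], 'ee_rot': [0.0, 0.9432, -0.3323, 0.0001], 'contact_force': [-0.1528, -0.2066, 5.3749], 'torque': [-0.0315, -0.0376, 0.0041], 'gripper_force': 2.3226, 'opening': 0.0}
cam [ 0.5281774  -0.14188069  0.25892976]
[[ 7.792e-01 -6.268e-01  1.000e-04]
 [-6.268e-01 -7.792e-01 -1.000e-04]
 [ 1.000e-04 -0.000e+00 -1.000e+00]]
```

>>> drive_tool --increments '[[[0, 0, 0.0003, 0, 0, 0, 1], [0, 0, 0.0003, 0, 0, 0, 1], [0, 0, 0.0003, 0, 0, 0, 1], [0, 0, 0.0003, 0, 0, 0, 1], [0, 0, 0.0003, 0, 0, 0, 1], [0, 0, 0.0003, 0, 0, 0, 1], [0, 0, 0.0003, 0, 0, 0, 1], [0, 0, 0.0003, 0, 0, 0, 1], [0, 0, 0.0003, 0, 0, 0, 1], [0, 0, 0.0003, 0, 0, 0, 1], [0, 0, 0.0003, 0, 0, 0, 1], [0, 0, 0.0003, 0, 0, 0, 1], [0, 0, 0.0003, 0, 0, 0, 1], [0, 0, 0.0003, 0, 0, 0, 1], [0, 0, 0.0003, 0, 0, 0, 1], [0, 0, 0.0003, 0, 0, 0, 1], [0, 0, 0.0003, 0, 0, 0, 1], [0, 0, 0.0003, 0, 0, 0, 1], [0, 0, 0.0003, 0, 0, 0, 1], [0, 0, 0.0003, 0, 0, 0, 1]]]'

```text
t: 16.45
eef_pos: [0.473, -0.0974, 0.116]
ee_rot: [-0.0, 0.943, -0.332, 0.0]
contact_force: [-0.1, -0.2, 4.8]
opening: 0.0002
gripper_force: 2.7
```

```bash
python3 st.py; cat > gauge.py <<'E'
from fit import *
P=[.4895,-.0717,-.385]  # canister pose, from the wrist view
def needle(w):
    best=[]
    g=cv2.cvtColor(w['img'],cv2.COLOR_RGB2GRAY).astype(np.float32)
    c0=np.array([.006,.02,.091])
    for a in np.arange(0,2*np.pi,.05):   # clockwise from zero mark (135 deg in canister axes)
        th=np.radians(135)-a
        pts=[proj(w,W(P,c0+[dx+q*np.cos(th),dy+q*np.sin(th),0])) for dx in(0,) for dy in(0,) for q in np.linspace(.004,.011,8)]
        m=cv2.remap(g,np.float32([[p[0] for p in pts]]),np.float32([[p[1] for p in pts]]),cv2.INTER_LINEAR)
        best.append((float(m.mean()),round(a,2)))
    return sorted(best)[:5],float(np.median([b[0] for b in best]))
E
python3 look.py w7 >/dev/null; python3 - <<'E'
from gauge import *
for n in('w1','w6','w7'):
    w=pickle.load(open(n+'.pkl','rb'));print(n,needle(w),proj(w,W(P,(.006,.02,.091))))
E
```

```text
{'t': 16.45, 'joint_pos': [-0.3546, 0.3139, -0.4498, 0.8069, 0.0, -2.8188], 'eef_pos': [0.473, -0.0974, 0.116], 'ee_rot': [-0.0, 0.9432, -0.3323, 0.0001], 'contact_force': [-0.1039, -0.1555, 4.8418], 'torque': [0.0337, 0.0055, -0.0197], 'opening': 0.0002, 'gripper_force': 2.6775}
w1 ([(134.3624267578125, np.float64(3.2)), (139.0167236328125, np.float64(3.25)), (150.9227294921875, np.float64(6.15)), (151.1873779296875, np.float64(6.1)), (156.158935546875, np.float64(6.2))], 245.75299072265625) (np.float64(225.763065833731), np.float64(164.39827442257186))
w6 ([(70.7467041015625, np.float64(2.95)), (86.5615234375, np.float64(3.0)), (110.9833984375, np.float64(2.9)), (125.2911376953125, np.float64(3.05)), (130.7911376953125, np.float64(5.95))], 239.38482666015625) (np.float64(187.6987616757138), np.float64(253.87408935281184))
w7 ([(67.5283203125, np.float64(2.0)), (70.2059326171875, np.float64(2.05)), (110.048828125, np.float64(1.95)), (111.3785400390625, np.float64(2.1)), (129.6826171875, np.float64(5.15))], 239.4842529296875) (np.float64(187.56687105813697), np.float64(254.0883967981226))
```

The needle is falling (3.0 to 2.0), so I'll keep holding.

>>> drive_tool --increments '[[[0, 0, 0.0003, 0, 0, 0, 1], [0, 0, 0.0003, 0, 0, 0, 1], [0, 0, 0.0003, 0, 0, 0, 1], [0, 0, 0.0003, 0, 0, 0, 1], [0, 0, 0.0003, 0, 0, 0, 1], [0, 0, 0.0003, 0, 0, 0, 1], [0, 0, 0.0003, 0, 0, 0, 1], [0, 0, 0.0003, 0, 0, 0, 1], [0, 0, 0.0003, 0, 0, 0, 1], [0, 0, 0.0003, 0, 0, 0, 1], [0, 0, 0.0003, 0, 0, 0, 1], [0, 0, 0.0003, 0, 0, 0, 1], [0, 0, 0.0003, 0, 0, 0, 1], [0, 0, 0.0003, 0, 0, 0, 1], [0, 0, 0.0003, 0, 0, 0, 1], [0, 0, 0.0003, 0, 0, 0, 1], [0, 0, 0.0003, 0, 0, 0, 1], [0, 0, 0.0003, 0, 0, 0, 1], [0, 0, 0.0003, 0, 0, 0, 1], [0, 0, 0.0003, 0, 0, 0, 1]]]'

```text
t: 19.0
eef_pos: [0.473, -0.0974, 0.1157]
ee_rot: [-0.0, 0.943, -0.332, 0.0]
contact_force: [0.1, -0.5, 5.9]
opening: -0.0001
gripper_force: 2.7
```

```bash
python3 st.py; python3 look.py w8 >/dev/null; python3 - <<'E'
from gauge import *
w=pickle.load(open('w8.pkl','rb'));print(needle(w))
E
```

```text
{'t': 19.0, 'joint_pos': [-0.3546, 0.3142, -0.4502, 0.8061, 0.0, -2.8188], 'eef_pos': [0.473, -0.0974, 0.1157], 'ee_rot': [-0.0, 0.9432, -0.3323, 0.0001], 'contact_force': [0.1183, -0.5192, 5.9081], 'torque': [0.011, 0.0444, -0.0333], 'opening': -0.0001, 'gripper_force': 2.7484}
([(82.3544921875, np.float64(6.2)), (112.5079345703125, np.float64(6.15)), (119.2884521484375, np.float64(6.25)), (148.0648193359375, np.float64(3.3)), (151.0362548828125, np.float64(6.1))], 239.38494873046875)
```

>>> drive_tool --increments '[[[0, 0, 0, 0, 0, 0, 1], [0, 0, 0, 0, 0, 0, 1], [0, 0, 0, 0, 0, 0, 1], [0, 0, 0, 0, 0, 0, 1], [0, 0, 0, 0, 0, 0, 1], [0, 0, 0, 0, 0, 0, 1], [0, 0, 0, 0, 0, 0, 1], [0, 0, 0, 0, 0, 0, 1], [0, 0, 0, 0, 0, 0, 1], [0, 0, 0, 0, 0, 0, 1], [0, 0, 0, 0, 0, 0, 1], [0, 0, 0, 0, 0, 0, 1], [0, 0, 0, 0, 0, 0, 1], [0, 0, 0, 0, 0, 0, 1], [0, 0, 0, 0, 0, 0, 1], [0, 0, 0, 0, 0, 0, 1]]]'

```text
t: 21.05
eef_pos: [0.473, -0.0974, 0.1157]
ee_rot: [0.0, 0.943, -0.332, 0.0]
contact_force: [0.7, 0.3, 6.0]
opening: -0.0001
gripper_force: 2.7
```

```bash
python3 look.py w9 >/dev/null; python3 - <<'E'
from gauge import *
w=pickle.load(open('w9.pkl','rb'));print(needle(w))
E
```

```text
([(83.4578857421875, np.float64(6.2)), (114.5577392578125, np.float64(6.15)), (119.2969970703125, np.float64(6.25)), (147.6751708984375, np.float64(3.3)), (151.1126708984375, np.float64(3.25))], 239.38763427734375)
```

>>> drive_tool --increments '[[[0, 0, -0.001, 0, 0, 0, 1], [0, 0, -0.003, 0, 0, 0, 1], [0, 0, -0.006, 0, 0, 0, 1], [0, 0, -0.02, 0, 0, 0, 1], [0, 0, -0.05, 0, 0, 0, 1], [0, 0, -0.08, 0, 0, 0, 1], [0, 0, -0.08, 0, 0, 0, 1], [0, 0, -0.08, 0, 0, 0, 1], [0, 0, -0.08, 0, 0, 0, 1]]]'

```text
t: 22.22
eef_pos: [0.4723, -0.0971, 0.1949]
ee_rot: [-0.0, 0.943, -0.332, -0.001]
contact_force: [-0.0, 0.6, -0.4]
opening: 0.0002
gripper_force: 0.0
```

```bash
python3 look.py w10 |head -1; python3 - <<'E'
from gauge import *
w=pickle.load(open('w10.pkl','rb'));print(needle(w))
E
```

```text
{'t': 22.275, 'joint_pos': [-0.3546, 0.2365, -0.3266, 1.0091, -0.0, -2.8188], 'dq': [-0.0007, 0.0015, 0.0028, -0.0005, -0.0018, 0.0003], 'joint_torque': [0.0124, -48.8172, 31.851, 0.0148, 0.0001, 0.0001], 'eef_pos': [0.4724, -0.0972, 0.1949], 'ee_rot': [-0.0, 0.9432, -0.3323, -0.0008], 'contact_force': [-0.3512, 0.5979, 0.2578], 'torque': [-0.0168, 0.0034, -0.0313], 'gripper_force': 0.0, 'opening': -0.0}
([(140.2972412109375, np.float64(6.2)), (142.6790771484375, np.float64(6.15)), (165.266357421875, np.float64(3.3)), (167.3807373046875, np.float64(6.1)), (167.5274658203125, np.float64(6.25))], 245.57037353515625)
```

The needle has stopped at the zero mark and stays there with the pin released, and the tool is clear.

```bash
python3 -c "
from station import workorder
print(workorder.finish_job())"
```

```text
the job is handed in; nothing more can be done
None
```

The lock nut is unscrewed to its stop as far as I could tell, the pin was held down until the gauge read zero and then released, and the job is handed in at about 22 s with the arm clear; `finish_job` returned no verdict, so I don't know how it was judged.

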